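Load the ball mill's pocket block and lock it

ROBOT

A 6-joint arm with a two-finger parallel gripper is mounted at the origin on the work surface. World frame = base frame: x ahead of the robot, y to its left, z up, the work surface at z = 0. Lengths are in mm, angles in rad, forces in N, time in s.
With the tool pointing down it reaches from about 275 to 825 mm from the base axis. Payload 4.9 kg.
Tool frame: the origin (TCP) lies between the finger pads, 19 mm behind the fingertips; this is the grasp point; z points along the fingers, y is the line along which they close (so a half turn about z gives the same grasp; the last joint's range is limited). The gripper opens to 85 mm and grips with 20 to 120 N. Pads are 22 mm wide; open, the fingers measure 114 mm over their backs; the gripper's body (76 mm by 85 mm) begins 54 mm behind the grasp point. The pads swing forward as they close: fully open they stand 13 mm farther back than shut.
Start: joints at [1.162, 0.326, -0.193, 1.052, 0, 1.437], TCP at [149.239, 529.383, 249.981] pointing down, gripper open.
Joint ranges: [-2.65, 2.65], [-0.97, 1.79], [-1.3, 1.35], [-1.93, 2.1], [-1.47, 1.37], [-3.14, 3.14]. Speed limits (rad/s): [2.57, 2.57, 3.14, 3.14, 3.14, 3.14].

INTERFACE

Orientations are given as [roll, pitch, yaw] about the fixed x, y, z axes, in that order (R = Rz(yaw) Ry(pitch) Rx(roll)).
In Python, from cell import get_state, read_camera, close_job gives the robot as it stands.
- The arm moves only by the shell command python3 -m creep 'ROWS'. ROWS is JSON, one flat list of numbers, 5 for each row, row after row: the opening, from 0 (shut) to 1 (fully open), then the shift along the world's x, y, z in units of 30 mm (1.0 is 30 mm), then the turn about the world's z in units of 6 degrees (1.0 is 6 degrees). A call has 1 to 20 rows; each row shifts and turns the commanded pose from where the row before left it; what a row does not reach is not made up. A row lasts 1/8 s, in which the tool goes at most 62.5 mm and 10.7 degrees, less where a joint would pass 70% of its speed; a pose out of reach is approached as far as the arm can. A call is refused whole if a number of a shift passes 1 or a number of a turn 1, either way. A call with a gripper value outside its range is refused whole. The fingers move at their own pace and stop on an object; the grip force is fixed at half the most. Time passes only in rows, so rows that do not move let the fingers close. It gives the time, the measured TCP pose, the force, the opening and the grip force at its end, in the units of the state.
- get_state(): the state, without advancing time (a new reading comes with each control period).
- read_camera(name): name is "scene" or "top" or "wrist"; returns a dict with "frame" (420x560x3 uint8, red, green, blue), "fx", "fy", "cx", "cy" (pixels), "rvec" (rotation vector, rad) and "tvec" (3), from world to camera coordinates, as OpenCV has them; the wrist camera has in their place "T_tool_cam" (4x4, takes a point from camera to tool coordinates, whose origin is the TCP and whose axes are the flange's). Camera axes: x right, y down, z forward; pixel columns grow to the right and rows downward; lengths in mm; the calibration is good to about 2 mm. A picture is of the moment at which its call begins: read the wrist's pose just before it. There is no depth.
- close_job(): hands the job in; it is judged then, once.
The state is a dict: "clock": time; "q": joint angles; "joint_velocities": joint speeds; "joint_efforts": joint torques, N m; "tcp_pos": TCP position; "orientation": TCP orientation; "force": force on the tool from outside, world axes, zero at the start; "torque": the same for the moment, N m; "opening": finger opening in mm; "gripper_force": force on a finger pad.
Only numpy, scipy, OpenCV 4.12 (cv2) and the standard library are available. Lean on these libraries where they do the work, as an engineer would, in place of code of your own. Each camera call takes 0.05 s, during which the arm holds its last target. There are 200 camera calls.

TASK

Drop the three large steel balls from the white tray, one into each of the three tilted pockets of the ball mill's steel block, so that each lies at the bottom of its own pocket. Only when all three are in, turn the mill's lock knob clockwise until it clicks past its detent and stays locked. Leave the small balls on the tray and everything else on the bench where it is.

Things in the scene. Friction and masses are not known exactly. Their poses are not given: they have to be found in the camera images.
- ball_a_center (a point): polished steel ball, 24 mm diameter, about 57 g, one of three alike; at the start it sits on a small hole of the white tray (which hole varies). Point: the ball's centre, 10 mm above the tray's top face at the start
- ball_b_center (a point): polished steel ball, 24 mm diameter, about 57 g, one of three alike; at the start it sits on a small hole of the white tray (which hole varies). Point: the ball's centre, 10 mm above the tray's top face at the start
- ball_c_center (a point): polished steel ball, 24 mm diameter, about 57 g, one of three alike; at the start it sits on a small hole of the white tray (which hole varies). Point: the ball's centre, 10 mm above the tray's top face at the start
- small_a_center (a point): smaller polished steel ball, 15 mm diameter, also on the tray; not to be used. Point: its centre
- small_b_center (a point): smaller polished steel ball, 15 mm diameter, also on the tray; not to be used. Point: its centre
- tray: fixed white plastic ball tray, 110 (x) x 170 (y) x 30 mm high, six 12 mm holes in its top, 60 mm apart in two rows of three along y; one hole is empty. Origin: centre of the underside
- mill: fixed white ball mill. Origin on the bench below the middle pocket's mouth; x towards its rear, y along the pockets. Deck 40 mm high over x -145..50, y -185..100 mm; housing x 50..200, 175 mm high. Clear shield, 164 mm wide, rises behind the pockets from x 24, z 109 and leans 10 degrees forwards to x -6, z 281 mm: a tool pointing straight down does not fit over the pockets
- block: the mill's steel pocket block, 44 (x) x 150 (y) x 42 mm (z), with three round pockets in a row along y, fixed with its face tilted 30 degrees towards the robot side. Origin: centre of its underside; z is the pockets' axis, pointing up out of the mouths; x points up the slope
- block_hole0 (a point): centre of the mouth of the first (y +48 mm) pocket of the block, on its tilted top face (95 mm above the bench for the middle of the row): 33 mm wide, 32 mm deep. Axes as block
- block_seat0 (a point): where a 24 mm ball's centre is when it lies at the bottom of that pocket: 20 mm below the mouth along the pocket's axis. A settled ball is up to 5 mm from it
- block_hole1 (a point): centre of the mouth of the middle (y 0) pocket of the block, on its tilted top face (95 mm above the bench for the middle of the row): 33 mm wide, 32 mm deep. Axes as block
- block_seat1 (a point): where a 24 mm ball's centre is when it lies at the bottom of that pocket: 20 mm below the mouth along the pocket's axis. A settled ball is up to 5 mm from it
- block_hole2 (a point): centre of the mouth of the last (y -48 mm) pocket of the block, on its tilted top face (95 mm above the bench for the middle of the row): 33 mm wide, 32 mm deep. Axes as block
- block_seat2 (a point): where a 24 mm ball's centre is when it lies at the bottom of that pocket: 20 mm below the mouth along the pocket's axis. A settled ball is up to 5 mm from it
- lock_grip (a point): grip point of the mill's lock knob, on its vertical axis, 77 mm above the bench, at mill x -105, y -140 mm. Black knob with a bar 47 mm long along its own x, 14 mm thick in y and 32 mm high (top 84 mm above the bench, grip point 7 mm below that), over a 50 mm disc whose top is 54 mm above the bench
- lock (a joint): angle of the lock knob, rad: 0 unlocked (bar along the mill's x), grows as it is turned clockwise seen from above. A spring detent resists with up to 0.16 N m, crests at 0.6, then snaps it on to its locked stop at 1.2
- tip_box: orange pipette tip box, 90 x 120 x 70 mm; a bystander, leave it alone. Origin: centre of the underside
- reagent: amber bottle, 60 mm diameter, 130 mm high; a bystander, leave it alone. Origin: centre of the underside
- jar: small clear jar with a white cap, 48 mm diameter, 50 mm high; a bystander, leave it alone. Origin: centre of the underside
- beaker: small glass beaker, 52 mm diameter, 55 mm high; a bystander, leave it alone. Origin: centre of the underside
- spatula: steel spatula lying flat, 170 mm long; a bystander, leave it alone. Origin: centre of the underside
- timer: white lab timer, 65 x 65 x 18 mm; a bystander, leave it alone. Origin: centre of the underside

How it is judged (in metres and radians):
On the way, in this order (a step that is already met when the one before it is completed fails the run):
1. all three large balls lie at the bottom of the pockets, one in each ((distance between ball_a_center and block_seat0 below 0.008 m or distance between ball_a_center and block_seat1 below 0.008 m or distance between ball_a_center and block_seat2 below 0.008 m) and (distance between ball_b_center and block_seat0 below 0.008 m or distance between ball_b_center and block_seat1 below 0.008 m or distance between ball_b_center and block_seat2 below 0.008 m) and (distance between ball_c_center and block_seat0 below 0.008 m or distance between ball_c_center and block_seat1 below 0.008 m or distance between ball_c_center and block_seat2 below 0.008 m)), for 0.2 s.
2. the lock knob has been turned past its detent (value of joint lock above 1.05 rad), for 0.2 s.
At the end, for the whole second after the job is handed in: Each of the three 24 mm balls lies in a pocket of its own, its centre within 8 mm of the pocket's seat point, and the lock knob stays beyond 1.05 rad when let go (all of step 1 and value of joint lock above 1.05 rad); the robot touches nothing.
It fails at once if a small ball is moved more than 20 mm from its hole (distance of any of small_a_center, small_b_center from where it was at the start of the episode above 0.02 m).
It fails at once if a bystander is moved more than 30 mm (distance of any of tip_box, reagent, jar, beaker, spatula, timer from where it was at the start of the episode above 0.03 m).
It also fails if it takes over 72 s, if anything falls off the work surface, if the arm or the gripper's body presses on something with over 40 N, if the wrist force passes 120 N, or if a joint passes its speed limit or range.

## Working session

There is one attempt and no reset: what is moved stays moved. The work goes in short steps, Python scripts to look and compute and a shell command to move; the robot and the scene stay as the last step left them, time stands still between calls to the robot, and variables do not carry over. Pictures are saved under pics/ and viewed, at most 10 in all, crops included, and the job is handed in when it is done.

```bash
mkdir -p pics
cat > h.py <<'E'
import numpy as np, cv2
from cell import get_state, read_camera
from scipy.spatial.transform import Rotation as R
def cam(n):
    s=get_state(); c=read_camera(n)
    K=np.array([[c['fx'],0,c['cx']],[0,c['fy'],c['cy']],[0,0,1.]])
    if n=='wrist':
        T=np.eye(4);T[:3,:3]=R.from_euler('xyz',s['orientation']).as_matrix();T[:3,3]=s['tcp_pos']
        T=T@np.array(c['T_tool_cam']); Rw=T[:3,:3]; o=T[:3,3]
    else:
        Rw=R.from_rotvec(np.ravel(c['rvec'])).as_matrix().T; o=-Rw@np.ravel(c['tvec'])
    return np.array(c['frame']),K,Rw,o
def ray(K,Rw,o,u,v,z):
    d=Rw@np.linalg.solve(K,[u,v,1.]); return o+d*(z-o[2])/d[2]
def proj(K,Rw,o,p):
    q=K@(Rw.T@(np.asarray(p,float)-o)); return q[:2]/q[2]
def save(n,f,s=1): cv2.imwrite('pics/'+n+'.png',cv2.resize(f[:,:,::-1],None,fx=s,fy=s))
E
python3 - <<'E'
from h import *
print(get_state())
for n in ('top','scene'):
    f,K,Rw,o=cam(n); save(n+'0',f,1.42); print(n,K[0,0],o,Rw[:,2]); np.savez(n+'.npz',f=f,K=K,Rw=Rw,o=o)
E
```

```text
{'clock': 0.0, 'q': array([ 1.16177751e+00,  3.26934192e-01, -1.93569298e-01,  1.05199622e+00,
       -2.16642237e-05,  1.43663294e+00]), 'joint_velocities': array([ 1.97247456e-03, -5.68723912e-04, -1.72192508e-03,  4.42001795e-06,
        6.26390993e-04, -9.12638578e-04]), 'joint_efforts': array([ 1.99513699e-03, -4.43399549e+01,  2.62441814e+01,  1.53213856e-02,
        1.65810320e-04, -2.69032881e-06]), 'tcp_pos': array([149.03296174, 528.86190392, 249.21261587]), 'orientation': array([-3.13990168e+00, -2.06377302e-04,  2.86673707e+00]), 'force': array([-0.08030955, -0.11126637, -0.74475395]), 'torque': array([-0.02129117, -0.0188362 , -0.03279619]), 'gripper_force': 0.0, 'opening': 84.88222884687873}
top 463.5973925931138 [ 436.5584317    36.76249375 1596.47559563] [ 0.07631334  0.00774188 -0.99705383]
scene 403.9329418724128 [1211.05696563  276.84818192  891.28013786] [-0.63565094 -0.22014049 -0.739923  ]
```

View pics/top0.png

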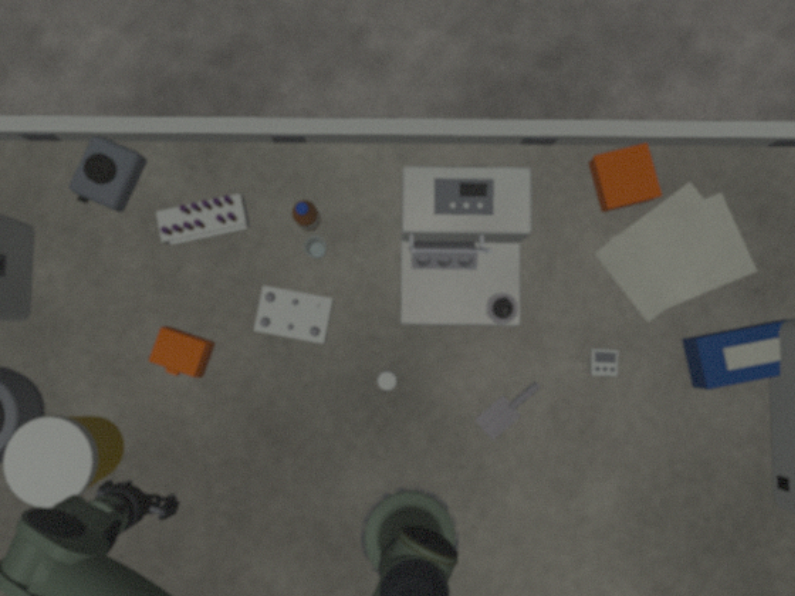

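View pics/scene0.png

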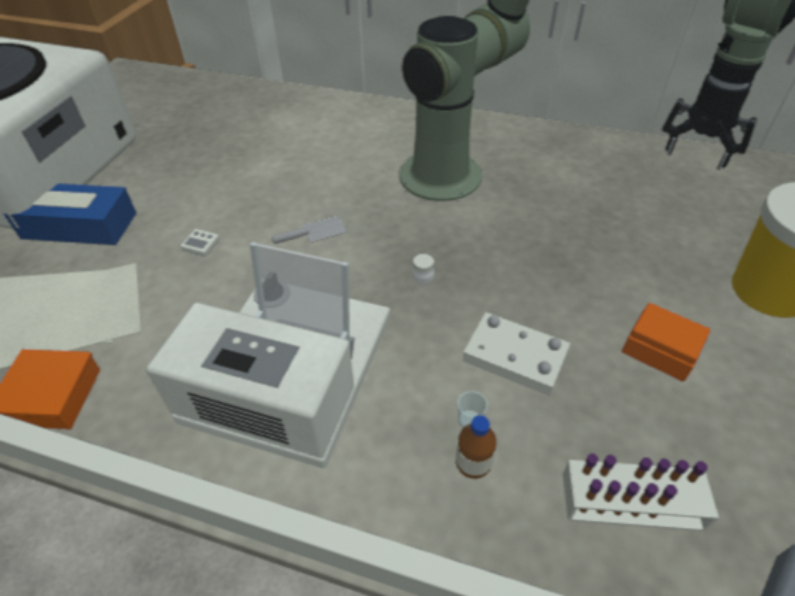

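The top view shows the tray at about (293,314), with large balls at (270,297), (265,322) and (314,331), and small balls at (295,302) and (290,326). The mill block is at (444,260) and the knob at (502,307). I'll measure these now, and test what the arm does at its reach limit by moving straight up.

```bash
python3 - <<'E'
from h import *
d=np.load('top.npz');f=d['f'];K,Rw,o=d['K'],d['Rw'],d['o']
s=1.42
# tray & mill white contours
g=cv2.cvtColor(f,cv2.COLOR_RGB2GRAY)
for nm,(x0,x1,y0,y1),z in (('tray',(170,242,192,250),30),('deck',(275,375,165,235),40)):
    m=np.zeros_like(g); m[y0:y1,x0:x1]=(g[y0:y1,x0:x1]>140)*255
    c=max(cv2.findContours(m,0,2)[0],key=cv2.contourArea); r=cv2.minAreaRect(c)
    P=np.array([ray(K,Rw,o,u,v,z) for u,v in cv2.boxPoints(r)])
    print(nm,r,P[:,:2].round(1).tolist(),P.mean(0).round(1),np.linalg.norm(P[1]-P[0]).round(1),np.linalg.norm(P[2]-P[1]).round(1))
k=cv2.inRange(g,0,60); k[:, :340]=0;k[:200]=0;k[240:]=0;k[:,370:]=0
M=cv2.moments(k,True);print('knob',M['m00'],ray(K,Rw,o,M['m10']/M['m00'],M['m01']/M['m00'],60))
for u,v in ((270,297),(265,322),(314,331),(295,302),(290,326),(318,305)): print(ray(K,Rw,o,u/s,v/s,40).round(1))
crop=f[160:250,160:380]; cv2.imwrite('pics/topcrop.png',cv2.resize(crop[:,:,::-1],None,fx=3.6,fy=3.6,interpolation=2))
E
python3 -m creep '[1,0,0,1,0,1,0,0,1,0,1,0,0,1,0,1,0,0,1,0,1,0,0,1,0,1,0,0,1,0,1,0,0,1,0,1,0,0,1,0,1,0,0,1,0,1,0,0,1,0,1,0,0,1,0,1,0,0,1,0,1,0,0,1,0,1,0,0,1,0,1,0,0,1,0,1,0,0,1,0]'
```

```text
clock: 2.1
tcp_pos: [140.1, 497.6, 660.7]
orientation: [3.069, 0.006, 2.867]
force: [-0.4, -0.1, 0.1]
opening: 85.3
gripper_force: 0.0Traceback (most recent call last):
  File "<stdin>", line 8, in <module>
ValueError: max() iterable argument is empty
```

```bash
python3 -m creep '[1,0,0,1,0,1,0,0,1,0,1,0,0,1,0,1,0,0,1,0]'; python3 -m creep '[1,0,0,-1,0,1,0,0,-1,0,1,0,0,-1,0,1,0,0,-1,0]'
python3 - <<'E'
from h import *
d=np.load('top.npz');f=d['f'];K,Rw,o=d['K'],d['Rw'],d['o']
print(get_state()['q'])
g=cv2.cvtColor(f,cv2.COLOR_RGB2GRAY)
print(g[200:245:6,175:240:8],g[230,270:380:10])
crop=f[160:250,160:380]; cv2.imwrite('pics/topcrop.png',cv2.convertScaleAbs(cv2.resize(crop[:,:,::-1],None,fx=3.6,fy=3.6,interpolation=2),alpha=1.5))
E
```

```text
clock: 2.6
tcp_pos: [132.6, 470.6, 700.3]
orientation: [2.989, 0.015, 2.866]
force: [-1.1, -0.4, 0.1]
opening: 85.1
gripper_force: 0.0
clock: 3.1
tcp_pos: [132.6, 470.7, 578.8]
orientation: [2.989, 0.015, 2.866]
force: [-0.0, -0.3, 0.3]
opening: 85.4
gripper_force: 0.0
[1.13988678 0.10064186 0.34162231 1.65897525 0.00896026 1.4154336 ]
[[ 88  87  86  94  93  99  91  97  93]
 [ 87  99  92 126 122 113  97  91  88]
 [ 87 119 100 126  94 124 126 128  96]
 [ 91 128 125 126 124 127 125 124  95]
 [ 88 118 124 128 130 124 128 106  93]
 [ 81 125 125 128 121 126 100  94  91]
 [ 85  91  88 118 125 131 111  92  89]
 [ 94  89  83  82  88  84  89  88  86]] [89 87 82 87 83 89 90 94 91 92 95]
```

View pics/topcrop.png

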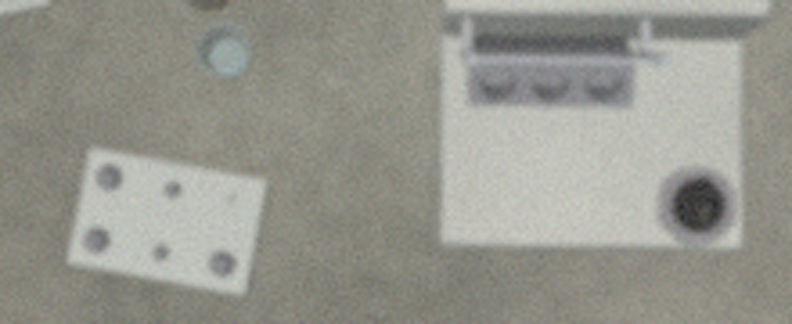

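The tilt picked up at the reach limit persists, so I can use it to lean the tool towards the mill. In the crop the balls, block pockets (495,85), (550,85), (602,85) and knob (697,205) are clear. I'll swing towards the mill while yawing.

```bash
python3 -m creep '[1,0.65,-1,-0.2,1,1,0.65,-1,-0.2,1,1,0.65,-1,-0.2,1,1,0.65,-1,-0.2,1,1,0.65,-1,-0.2,1,1,0.65,-1,-0.2,1,1,0.65,-1,-0.2,1,1,0.65,-1,-0.2,1,1,0.65,-1,-0.2,1,1,0.65,-1,-0.2,1,1,0.65,-1,-0.2,1,1,0.65,-1,-0.2,1,1,0.65,-1,-0.2,1,1,0.65,-1,-0.2,1,1,0.65,-1,-0.2,1,1,0.65,-1,-0.2,1,1,0.65,-1,-0.2,1]'
python3 - <<'E'
from h import *
s=get_state();print(s['q'],R.from_euler('xyz',s['orientation']).as_matrix().round(3))
d=np.load('top.npz');f=d['f'];K,Rw,o=d['K'],d['Rw'],d['o']
g=cv2.GaussianBlur(cv2.cvtColor(f,cv2.COLOR_RGB2GRAY),(3,3),0)
for nm,(x0,x1,y0,y1),z in (('tray',(172,242,195,250),30),('deck',(278,372,190,235),40)):
    m=np.zeros_like(g); m[y0:y1,x0:x1]=(g[y0:y1,x0:x1]>107)*255
    c=max(cv2.findContours(m,0,2)[0],key=cv2.contourArea); r=cv2.minAreaRect(c)
    P=np.array([ray(K,Rw,o,u,v,z) for u,v in cv2.boxPoints(r)])
    print(nm,P[:,:2].round(1).tolist(),P.mean(0).round(1),np.linalg.norm(P[1]-P[0]).round(1),np.linalg.norm(P[2]-P[1]).round(1))
m=cv2.inRange(g,0,100); t=np.zeros_like(m); t[200:240,182:232]=m[200:240,182:232]
n,_,st,ce=cv2.connectedComponentsWithStats(t)
for i in range(1,n): 
    if 4<st[i,4]<80: print('ball',st[i,4],ray(K,Rw,o,*ce[i],39).round(1))
k=cv2.inRange(g,0,60); k[:, :340]=0;k[:200]=0;k[240:]=0;k[:,370:]=0
M=cv2.moments(k,True);print('knob',M['m00'],ray(K,Rw,o,M['m10']/M['m00'],M['m01']/M['m00'],75).round(1))
for u in (495,550,602): print('pocket',ray(K,Rw,o,160+u/3.6,160+85/3.6,95).round(1))
for u,v in ((443,243),(742,247),(742,42)): print('deckcorner',ray(K,Rw,o,160+u/3.6,160+v/3.6,40).round(1))
E
```

```text
clock: 5.22
tcp_pos: [464.8, -40.0, 477.5]
orientation: [2.99, 0.015, -1.634]
force: [0.0, -0.6, 0.1]
opening: 85.7
gripper_force: 0.0
[-0.23711954  0.2451124   0.25633079  1.73373815 -0.01159529 -1.74486734] [[-0.063 -0.987 -0.15 ]
 [-0.998  0.06   0.024]
 [-0.015  0.151 -0.988]]
tray [[483.9, 376.1], [594.1, 358.3], [564.1, 189.7], [454.4, 208.3]] [524.1 283.1  30. ] 111.6 171.2
deck [[630.6, 26.3], [633.3, -253.8], [505.0, -253.2], [502.2, 25.1]] [ 567.7 -113.9   40. ] 280.1 128.3
ball 30 [564.5 335.   39. ]
ball 7 [552.7 275.1  39. ]
ball 29 [504.8 346.3  39. ]
ball 26 [479.6 198.3  39. ]
ball 5 [493.5 286.   39. ]
ball 31 [484.7 228.4  39. ]
knob 147.0 [ 540.8 -209.4   75. ]
pocket [645.2 -23.7  95. ]
pocket [645.7 -73.5  95. ]
pocket [ 646.1 -120.6   95. ]
deckcorner [503.9  21.6  40. ]
deckcorner [ 503.  -256.9   40. ]
deckcorner [ 695.8 -257.8   40. ]
```

```bash
python3 -m creep '[1,0.6,0,1,0,1,0.6,0,1,0,1,0.6,0,1,0,1,0.6,0,1,0,1,0.6,0,1,0,1,0.6,0,1,0,1,0.6,0,1,0,1,0.6,0,1,0]'
python3 -m creep '[1,0.5,0,1,0,1,0.5,0,1,0]'
```

```text
clock: 6.22
tcp_pos: [548.7, -34.6, 606.2]
orientation: [3.11, 0.004, -1.636]
force: [-0.1, -0.3, -0.4]
opening: 85.3
gripper_force: 0.0
clock: 6.48
tcp_pos: [554.8, -33.2, 621.3]
orientation: [-3.125, 0.001, -1.636]
force: [0.6, -0.3, 0.4]
opening: 85.4
gripper_force: 0.0
```

```bash
python3 -m creep '[1,-0.5,0.08,-1,-1,1,0,0.08,0,-1,1,0,0.08,0,-1,1,0,0.08,0,-1,1,0,0.08,0,-1,1,0,0.08,0,-1,1,0,0.08,0,-1,1,0,0.08,0,-1,1,0,0.08,0,-1,1,0,0.08,0,-1,1,0,0.08,0,-1,1,0,0.08,0,-1,1,0,0.08,0,-1,1,0,0.08,0,-1,1,0,0,0,-0.3]'
python3 -m creep '[1,0.5,0,1,0,1,0.5,0,1,0,1,0.5,0,1,0,1,0.5,0,1,0,1,0.5,0,1,0,1,0.5,0,1,0,1,0.5,0,1,0,1,0.5,0,1,0]'
python3 - <<'E'
from h import *
s=get_state();print(s['q'].round(3),R.from_euler('xyz',s['orientation']).as_matrix().round(3))
E
```

```text
clock: 8.35
tcp_pos: [541.0, 0.3, 593.0]
orientation: [-3.127, 0.002, -3.128]
force: [0.2, 0.3, 1.2]
opening: 84.9
gripper_force: 0.0
clock: 9.35
tcp_pos: [574.2, -1.3, 671.2]
orientation: [-3.111, 0.172, -3.124]
force: [-0.4, 0.4, -0.5]
opening: 85.6
gripper_force: 0.0
[-0.128  0.491  1.198  2.104 -0.005 -0.144] [[-0.985 -0.012  0.172]
 [-0.017  0.999 -0.028]
 [-0.171 -0.03  -0.985]]
```

```bash
python3 -m creep '[1,0.5,0,1,0,1,0.5,0,1,0,1,0.5,0,1,0,1,0.5,0,1,0,1,0.5,0,1,0,1,0.5,0,1,0,1,0.5,0,1,0,1,0.5,0,1,0]'
python3 - <<'E'
from h import *
s=get_state();print(s['q'].round(3),R.from_euler('xyz',s['orientation']).as_matrix().round(3))
E
```

```text
clock: 10.35
tcp_pos: [577.6, -3.1, 729.2]
orientation: [-3.099, 0.336, -3.117]
force: [0.5, 0.8, 0.0]
opening: 85.5
gripper_force: 0.0
[-0.139  0.476  1.347  2.104  0.012 -0.154] [[-0.944 -0.01   0.33 ]
 [-0.023  0.999 -0.035]
 [-0.33  -0.04  -0.943]]
```

```bash
python3 -m creep '[1,0.5,0,1,0,1,0.5,0,1,0,1,0.5,0,1,0,1,0.5,0,1,0]'
python3 - <<'E'
from h import *
s=get_state();print(s['q'].round(3),R.from_euler('xyz',s['orientation']).as_matrix().round(3))
E
```

```text
clock: 10.85
tcp_pos: [557.6, -4.6, 755.8]
orientation: [-3.102, 0.384, -3.115]
force: [0.0, -0.3, 0.8]
opening: 85.1
gripper_force: 0.0
[-0.156  0.429  1.346  2.104  0.029 -0.169] [[-0.927 -0.011  0.376]
 [-0.024  0.999 -0.03 ]
 [-0.375 -0.037 -0.926]]
```

```bash
python3 -m creep '[1,0.5,0,1,0,1,0.5,0,1,0,1,0.5,0,1,0,1,0.5,0,1,0]'
python3 -m creep '[0.55,-0.15,0.55,-1,0,0.55,-0.15,0.55,-1,0,0.55,-0.15,0.55,-1,0,0.55,-0.15,0.55,-1,0,0.55,-0.15,0.55,-1,0,0.55,-0.15,0.55,-1,0,0.55,-0.15,0.55,-1,0,0.55,-0.15,0.55,-1,0,0.55,-0.15,0.55,-1,0,0.55,-0.15,0.55,-1,0,0.55,-0.15,0.55,-1,0,0.55,-0.15,0.55,-1,0,0.55,-0.15,0.55,-1,0,0.55,-0.15,0.55,-1,0,0.55,-0.15,0.55,-1,0,0.55,-0.15,0.55,-1,0,0.55,-0.15,0.55,-1,0,0.55,-0.15,0.55,-1,0]'
python3 - <<'E'
from h import *
f,K,Rw,o=cam('wrist');save('w1',f,1.42);np.savez('w1.npz',f=f,K=K,Rw=Rw,o=o)
s=get_state();print(s['tcp_pos'],s['q'].round(3),R.from_euler('xyz',s['orientation']).as_matrix().round(3),o)
for p in ((564.5,335,39),(504.8,346.3,39),(484.7,228.4,39)): print(proj(K,Rw,o,p)*1.42)
E
```

```text
clock: 11.35
tcp_pos: [538.7, -6.3, 779.3]
orientation: [-3.107, 0.43, -3.113]
force: [-0.4, -0.2, 0.3]
opening: 85.5
gripper_force: 0.0
clock: 13.6
tcp_pos: [462.2, 283.9, 255.9]
orientation: [-3.107, 0.429, -3.114]
force: [0.3, -0.3, -0.2]
opening: 47.3
gripper_force: 0.0
[459.6068339  284.23943441 251.39092869] [ 0.539  0.091 -0.58   0.542 -0.233  0.474] [[-0.912 -0.016  0.41 ]
 [-0.028  0.999 -0.023]
 [-0.41  -0.033 -0.912]] [349.6027204  285.29146736 340.39116374]
[469.97562762 269.01239629]
[495.04453211 201.47246739]
[328.15970491 170.68040516]
```

View pics/w1.png

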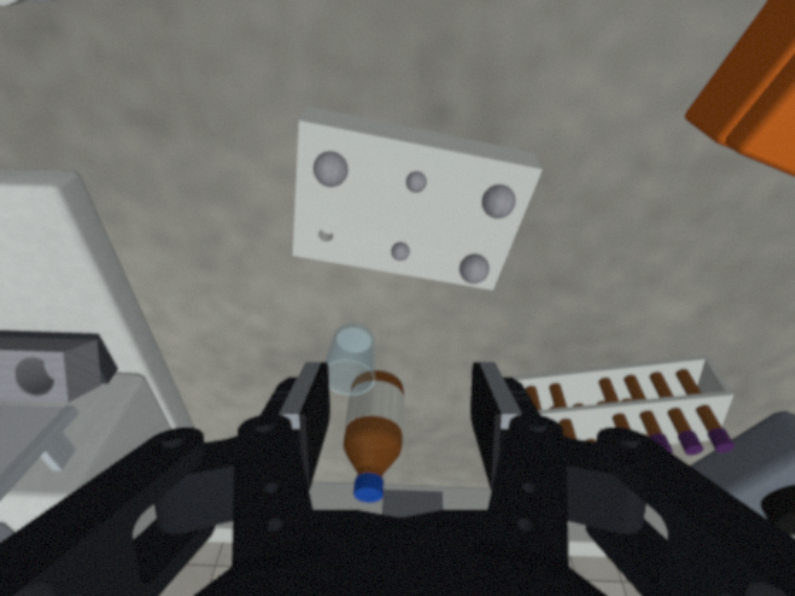

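The wrist view shows large balls at (330,168), (498,200) and (474,268), small balls at (416,181) and (400,250), and the empty hole at (326,236). All are within about 3 px of the projected positions, and the small ones are distinct.

```bash
cat >> h.py <<'E'
def balls(f,K,Rw,o,seeds,z=40,r=17):
    g=cv2.GaussianBlur(cv2.cvtColor(f,cv2.COLOR_RGB2GRAY),(3,3),0).astype(float); out=[]
    for u,v in seeds:
        u0,v0=int(u-r),int(v-r); w=g[v0:v0+2*r,u0:u0+2*r]; T=(np.percentile(w,85)+w.min())/2+12
        n,_,st,ce=cv2.connectedComponentsWithStats((w<T).astype(np.uint8))
        i=min(range(1,n),key=lambda i:np.hypot(*(ce[i]-r))+(99 if st[i,4]<60 else 0))
        out.append((ray(K,Rw,o,u0+ce[i][0],v0+ce[i][1],z),st[i,2:5]))
    return out
def go(t):
    s=get_state(); print('units',((np.array(t)-s['tcp_pos'])/30).round(2))
E
python3 - <<'E'
from h import *
d=np.load('w1.npz');a=[d[k] for k in('f','K','Rw','o')]
for b,st in balls(*a,[(474/1.42,268/1.42),(498/1.42,201/1.42),(330/1.42,168/1.42)]): print(b.round(1),st)
P=balls(*a,[(498/1.42,201/1.42)])[0][0]; go(P+[-5.7,.3,12.8])
E
```

```text
[562.5 337.3  40. ] [ 22  22 360]
[503.7 347.9  40. ] [ 24  24 461]
[482.6 229.9  40. ] [ 26  26 528]
units [ 1.28  2.13 -6.62]
```

```bash
python3 -m creep '[0.5,0.26,0.42,-0.9,0,0.5,0.26,0.42,-0.9,0,0.5,0.26,0.42,-0.9,0,0.5,0.26,0.42,-0.9,0,0.5,0.26,0.42,-0.9,0,0.5,0,0,-0.9,0,0.5,0,0,-0.8,0,0.5,0,0,-0.42,0,0.5,0,0,0,0]'
python3 -m creep '[0,0,0,0,0,0,0,0,0,0,0,0,0,0,0]'
```

```text
clock: 14.78
tcp_pos: [501.4, 346.0, 57.7]
orientation: [-3.106, 0.428, -3.113]
force: [0.5, -0.0, -0.3]
opening: 42.6
gripper_force: 0.0
clock: 15.15
tcp_pos: [502.5, 347.5, 59.9]
orientation: [-3.109, 0.431, -3.114]
force: [-2.5, 1.6, 6.7]
opening: 19.3
gripper_force: 58.5
```

```bash
python3 -m creep '[0.5,0,0,0,0,0.5,0,0,0,0,0.5,0,0,0,0]'
python3 - <<'E'
from h import *
go([498.5,347.4,52.8]); f,K,Rw,o=cam('wrist');save('w2',f[250:420,130:430],2.5)
print(balls(f,K,Rw,o,[proj(K,Rw,o,(562.5,337.3,40))])[0],proj(K,Rw,o,(504,347,40)))
E
```

```text
clock: 15.52
tcp_pos: [501.4, 346.2, 57.9]
orientation: [-3.106, 0.428, -3.114]
force: [-0.2, 0.2, 0.6]
opening: 42.4
gripper_force: 0.0
units [-0.1   0.04 -0.17]
(array([555.57379917, 335.5037645 ,  40.        ]), array([ 34,  34, 559], dtype=int32)) [283.84798272 261.51653444]
```

View pics/w2.png

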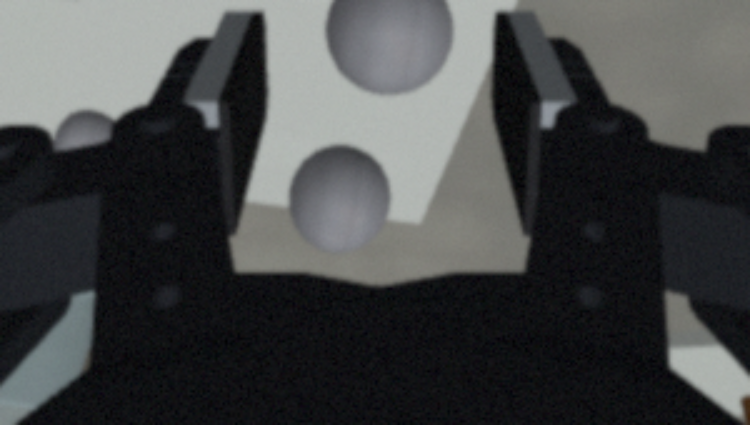

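The crop shows ball B centred between the pads at (389,30), right at their tips and still on its hole. The tool just has to go a little lower and further back.

```bash
python3 -m creep '[0.5,-0.14,0.04,-0.21,0,0.5,0,0,0,0,0.5,0,0,0,0]'; python3 -m creep '[0,0,0,0,0,0,0,0,0,0,0,0,0,0,0]'
```

```text
clock: 15.95
tcp_pos: [497.2, 347.6, 51.6]
orientation: [-3.107, 0.429, -3.113]
force: [0.3, -0.5, 0.5]
opening: 42.4
gripper_force: 0.0
clock: 16.32
tcp_pos: [497.6, 347.8, 52.2]
orientation: [-3.107, 0.429, -3.114]
force: [-1.2, -0.1, 1.3]
opening: 20.4
gripper_force: 58.6
```

```bash
python3 -m creep '[0,0,0,0.5,0,0,0,0,1,0,0,0,0,0,0,0,0,0,0,0]'
python3 - <<'E'
from h import *
s=get_state();f,K,Rw,o=cam('wrist');save('w3',f[250:420,130:430],2.5)
t=s['tcp_pos'];z=R.from_euler('xyz',s['orientation']).as_matrix()[:,2]
for d in (0,14,19): print(d,(proj(K,Rw,o,t+d*z)-[130,250])*2.5)
E
```

```text
clock: 16.82
tcp_pos: [497.2, 347.5, 97.0]
orientation: [-3.107, 0.429, -3.114]
force: [-0.2, 1.2, -1.2]
opening: 20.6
gripper_force: 58.7
0 [377.24089692  98.52771844]
14 [377.35400703  61.57036532]
19 [377.38964497  49.9260994 ]
```

View pics/w3.png

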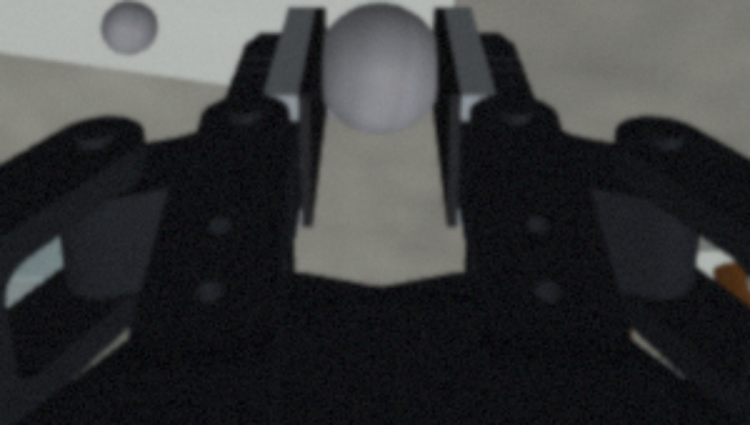

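Ball B is firmly held near (379,67) in the crop, so it sits about 13 mm beyond the TCP. Next I'll hover in front of the mill and measure the pockets.

```bash
python3 -m creep '[0,0.2,-0.95,0.5,0,0,0.2,-0.95,0.5,0,0,0.2,-0.95,0.5,0,0,0.2,-0.95,0.5,0,0,0.2,-0.95,0.5,0,0,0.2,-0.95,0.5,0,0,0.2,-0.95,0.4,0,0,0.2,-0.95,0,0,0,0.2,-0.95,0,0,0,0.2,-0.95,0,0,0,0.2,-0.95,0,0,0,0.2,-0.95,0,0,0,0.2,-0.95,0,0,0,0,0,0,0,0,0,0,0,0]'
python3 - <<'E'
from h import *
f,K,Rw,o=cam('wrist');save('w4',f,1.42);np.savez('w4.npz',f=f,K=K,Rw=Rw,o=o)
s=get_state();print(s['tcp_pos'],s['q'].round(2))
for p in ((646.5,-24.5,95),(646.5,-72.5,95),(646.5,-120.5,95),(541.5,-212,84)): print(proj(K,Rw,o,p)*1.42)
E
```

```text
clock: 18.75
tcp_pos: [574.5, -22.5, 197.8]
orientation: [-3.108, 0.427, -3.114]
force: [-0.7, 0.7, -1.0]
opening: 20.0
gripper_force: 58.9
[574.66285702 -22.14201454 198.06829839] [-0.2   0.16 -0.67  0.32  0.06 -0.2 ]
[399.52893748 340.89461227]
[315.42686787 338.37910929]
[231.79240568 335.87759251]
[-16.09255612 143.06356753]
```

View pics/w4.png

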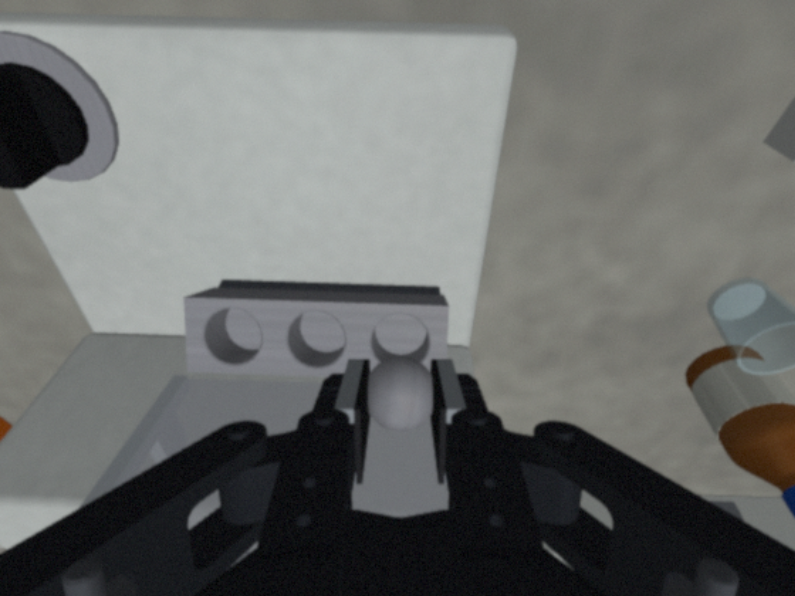

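Pockets are seen at (233,336), (317,338) and (400,337), within about 2 px of prediction. That confirms the mill origin at about (646.5,-72). Approaching pocket 0.

```bash
python3 -m creep '[0,0.8,-0.05,0,0,0,0.3,0,-0.7,0,0,0.3,0,-0.7,0,0,0.3,0,-0.7,0,0,0.2,0,-0.4,0,0,0,0,0,0,0,0,0,0,0]'
python3 - <<'E'
from h import *
go([634.5,-23.7,117]);s=get_state();print(s['tcp_pos'],s['force'])
E
```

```text
clock: 19.68
tcp_pos: [632.5, -24.1, 124.5]
orientation: [-3.107, 0.429, -3.113]
force: [0.3, 0.3, -0.5]
opening: 20.3
gripper_force: 58.9
units [ 0.07  0.01 -0.25]
[632.5252988  -24.08431698 124.50095129] [ 0.25981865  0.26068748 -0.54793003]
```

```bash
python3 -m creep '[0,0.07,0.01,-0.25,0,0,0,0,0,0,0,0,0,0,0,0.5,0,0,0,0,0.5,0,0,0,0,0.5,0,0,0,0]'
python3 -m creep '[0.5,-0.3,0,0.9,0,0.5,-0.3,0,0.9,0,0.5,-0.8,0,0.6,0,0.5,-1,0,0,0,0.5,0,0,0,0]'
python3 - <<'E'
from h import *
f,K,Rw,o=cam('wrist');save('w5',f,1.42)
print(get_state()['tcp_pos'])
E
```

```text
clock: 20.42
tcp_pos: [634.6, -24.1, 116.6]
orientation: [-3.107, 0.429, -3.114]
force: [-0.2, 0.6, 0.7]
opening: 42.8
gripper_force: 0.0
clock: 21.05
tcp_pos: [560.4, -23.8, 188.2]
orientation: [-3.107, 0.428, -3.114]
force: [0.3, 0.7, 0.8]
opening: 42.8
gripper_force: 0.0
[562.07281921 -24.03291263 188.67471821]
```

View pics/w5.png

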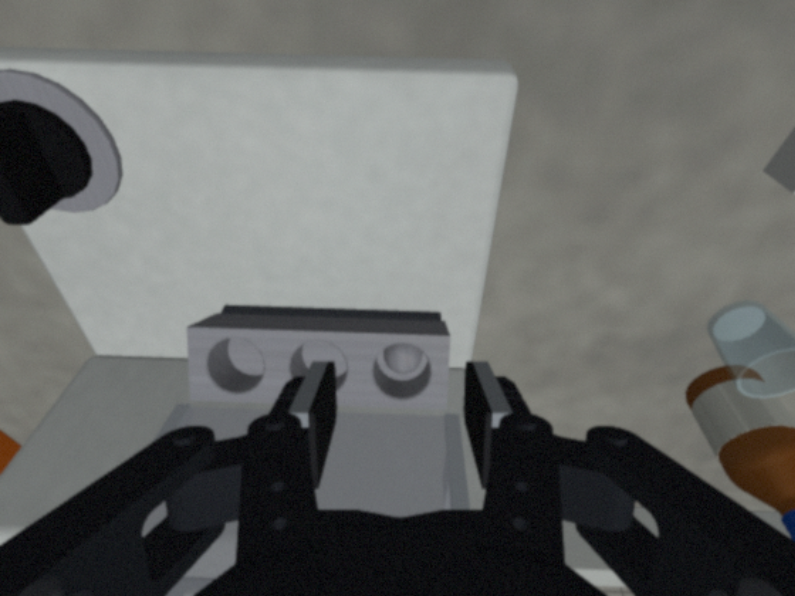

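Ball B lies in pocket 0, at (402,360). Next is ball A.

```bash
python3 -m creep '[0.5,0,1,0,0,0.5,0,1,0,0,0.5,0,1,0,0,0.5,0,1,0,0,0.5,0,1,0,0,0.5,0,1,0,0,0.5,0,1,0,0,0.5,0,1,0,0,0.5,0,1,-0.5,0,0.5,0,1,-0.5,0,0.5,0,1,-0.5,0,0.5,-0.15,1,-0.5,0,0.5,0,0.03,-1,0,0.5,0,0,-0.8,0,0.5,0,0,0,0,0.5,0,0,0,0]'
python3 - <<'E'
from h import *
go([557.5,336.8,52])
f,K,Rw,o=cam('wrist'); p=proj(K,Rw,o,(563,336.5,40)); b=balls(f,K,Rw,o,[p],r=30)[0]; print(p,b)
E
```

```text
clock: 23.1
tcp_pos: [559.0, 337.4, 75.0]
orientation: [-3.108, 0.43, -3.114]
force: [1.6, 0.3, 1.6]
opening: 43.1
gripper_force: 0.0
units [-0.05 -0.02 -0.77]
[281.28465773 238.08987534] (array([567.26020574, 336.40505688,  40.        ]), array([  60,   53, 2264], dtype=int32))
```

```bash
python3 -m creep '[0.5,-0.04,-0.02,-0.5,0,0.5,0,0,-0.27,0,0.5,0,0,0,0,0.5,0,0,0,0]'; python3 -m creep '[0,0,0,0,0,0,0,0,0,0,0,0,0,0,0]';python3 -m creep '[0,0,0,0.6,0,0,0,0,1,0,0,0,-0.5,1,0]'
```

```text
clock: 23.65
tcp_pos: [556.8, 336.2, 51.2]
orientation: [-3.107, 0.429, -3.114]
force: [0.8, 0.6, 0.2]
opening: 42.6
gripper_force: 0.0
clock: 24.02
tcp_pos: [557.2, 336.8, 52.0]
orientation: [-3.108, 0.43, -3.114]
force: [-0.2, 1.3, 1.6]
opening: 19.5
gripper_force: 58.6
clock: 24.4
tcp_pos: [556.4, 321.4, 129.6]
orientation: [-3.106, 0.428, -3.112]
force: [0.6, 0.1, -1.5]
opening: 20.5
gripper_force: 58.8
```

```bash
python3 -m creep '[0,0.1,-1,0.4,0,0,0.1,-1,0.4,0,0,0.1,-1,0.4,0,0,0.1,-1,0.4,0,0,0.1,-1,0.4,0,0,0.1,-1,0.3,0,0,0.1,-1,0,0,0,0.1,-1,0,0,0,0.1,-1,0,0,0,0.1,-1,0,0,0,0.1,-1,0,0,0,0.1,-1,0,0,0,0.1,-1,0,0,0,0,-0.2,0,0,0,0,0,0,0]'
python3 - <<'E'
from h import *
go([634.5,-72.1,117])
E
```

```text
clock: 26.28
tcp_pos: [595.2, -74.7, 197.8]
orientation: [-3.108, 0.428, -3.114]
force: [-0.3, 0.2, -1.5]
opening: 20.2
gripper_force: 58.8
units [ 1.31  0.09 -2.69]
```

```bash
python3 -m creep '[0,0.35,0.09,-0.7,0,0,0.35,0,-0.7,0,0,0.35,0,-0.7,0,0,0.2,0,-0.4,0,0,0,0,0,0,0,0,0,0,0]'
python3 - <<'E'
from h import *
go([634.5,-72.1,117])
E
```

```text
clock: 27.02
tcp_pos: [633.4, -71.7, 123.9]
orientation: [-3.107, 0.429, -3.113]
force: [-0.0, -1.1, -0.3]
opening: 20.0
gripper_force: 58.8
units [ 0.04 -0.01 -0.23]
```

```bash
python3 -m creep '[0,0.04,-0.01,-0.23,0,0,0,0,0,0,0,0,0,0,0,0.5,0,0,0,0,0.5,0,0,0,0,0.5,0,0,0,0]'
python3 -m creep '[0.5,-0.3,0,0.9,0,0.5,-0.3,0,0.9,0,0.5,-0.8,0,0.6,0,0.5,-1,0,0,0,0.5,0,0,0,0]'
python3 - <<'E'
from h import *
f,K,Rw,o=cam('wrist');save('w6',f[200:340,100:430],2.4)
go([477.6,229.5,52])
E
```

```text
clock: 27.78
tcp_pos: [634.6, -72.4, 116.5]
orientation: [-3.107, 0.429, -3.113]
force: [0.2, -0.2, 0.1]
opening: 42.5
gripper_force: 0.0
clock: 28.4
tcp_pos: [560.6, -72.0, 188.2]
orientation: [-3.107, 0.428, -3.114]
force: [-0.2, -0.3, 0.0]
opening: 42.5
gripper_force: 0.0
units [-2.82 10.06 -4.56]
```

View pics/w6.png

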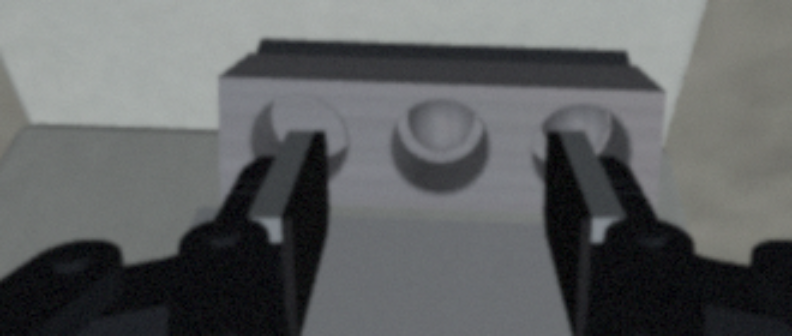

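Balls are in the middle pocket at (440,130) and pocket 0 at (585,125); the left pocket is empty. Next is ball C.

```bash
python3 -m creep '[0.5,-0.28,1,0,0,0.5,-0.28,1,0,0,0.5,-0.28,1,0,0,0.5,-0.28,1,0,0,0.5,-0.28,1,0,0,0.5,-0.28,1,0,0,0.5,-0.28,1,-0.5,0,0.5,-0.28,1,-0.5,0,0.5,-0.28,1,-0.5,0,0.5,-0.28,1,-0.5,0,0.5,0,0.06,-1,0,0.5,0,0,-0.8,0,0.5,0,0,0,0,0.5,0,0,0,0]'
python3 - <<'E'
from h import *
go([477.6,229.5,52])
E
```

```text
clock: 30.2
tcp_pos: [479.4, 229.9, 75.0]
orientation: [-3.107, 0.43, -3.114]
force: [-0.1, 0.4, 0.7]
opening: 42.7
gripper_force: 0.0
units [-0.06 -0.01 -0.77]
```

```bash
python3 -m creep '[0.5,-0.05,-0.01,-0.5,0,0.5,0,0,-0.27,0,0.5,0,0,0,0,0.5,0,0,0,0]'; python3 -m creep '[0,0,0,0,0,0,0,0,0,0,0,0,0,0,0]';python3 -m creep '[0,0,0,0.6,0,0,0,0,1,0,0,0,-0.5,1,0,0,0,0,0,0]'
python3 - <<'E'
from h import *
go([595,-120.1,198])
E
```

```text
clock: 30.7
tcp_pos: [477.5, 229.3, 51.9]
orientation: [-3.107, 0.43, -3.114]
force: [0.1, 0.4, 0.9]
opening: 42.4
gripper_force: 0.0
clock: 31.08
tcp_pos: [477.4, 229.4, 51.9]
orientation: [-3.107, 0.43, -3.114]
force: [-1.1, 0.6, 5.9]
opening: 20.2
gripper_force: 58.5
clock: 31.58
tcp_pos: [478.3, 214.2, 131.3]
orientation: [-3.108, 0.432, -3.115]
force: [0.1, 0.3, -0.5]
opening: 20.2
gripper_force: 58.8
units [  3.89 -11.14   2.22]
```

```bash
python3 -m creep '[0,0.35,-1,0.4,0,0,0.35,-1,0.4,0,0,0.35,-1,0.4,0,0,0.35,-1,0.4,0,0,0.35,-1,0.4,0,0,0.35,-1,0.25,0,0,0.35,-1,0,0,0,0.35,-1,0,0,0,0.35,-1,0,0,0,0.35,-1,0,0,0,0.35,-1,0,0,0,0,-0.1,0,0,0,0,0,0,0]'
python3 - <<'E'
from h import *
go([634.5,-120.1,117])
E
```

```text
clock: 33.2
tcp_pos: [591.5, -118.2, 195.2]
orientation: [-3.109, 0.426, -3.114]
force: [-0.8, 0.4, -0.7]
opening: 20.3
gripper_force: 58.9
units [ 1.43 -0.06 -2.61]
```

```bash
python3 -m creep '[0,0.4,-0.06,-0.6,0,0,0.35,0,-0.7,0,0,0.35,0,-0.7,0,0,0.25,0,-0.4,0,0,0,0,0,0,0,0,0,0,0]'
python3 - <<'E'
from h import *
go([634.5,-120.1,117])
E
```

```text
clock: 33.95
tcp_pos: [633.1, -120.3, 125.3]
orientation: [-3.107, 0.429, -3.113]
force: [0.3, -0.4, -0.8]
opening: 20.0
gripper_force: 58.9
units [ 0.05  0.01 -0.28]
```

```bash
python3 -m creep '[0,0.05,0.01,-0.28,0,0,0,0,0,0,0,0,0,0,0,0.5,0,0,0,0,0.5,0,0,0,0,0.5,0,0,0,0]'
python3 -m creep '[0.5,-0.3,0,0.9,0,0.5,-0.3,0,0.9,0,0.5,-0.8,-0.2,0.6,0,0.5,-1,-0.7,0,0,0.5,-1,-0.7,0,0,0.5,-1,-0.7,0,0,0.5,0,0,0,0,0.5,0,0,0,0]'
python3 - <<'E'
from h import *
f,K,Rw,o=cam('wrist');save('w7',f,1.42);np.savez('w7.npz',f=f,K=K,Rw=Rw,o=o)
print(get_state()['tcp_pos'])
for p in ((542,-212.5,84),(565.5,-212.5,84),(518.5,-212.5,84)): print(proj(K,Rw,o,p)*1.42)
E
```

```text
clock: 34.7
tcp_pos: [634.6, -120.4, 116.6]
orientation: [-3.107, 0.429, -3.113]
force: [-0.5, 0.1, -0.1]
opening: 42.6
gripper_force: 0.0
clock: 35.7
tcp_pos: [503.0, -189.5, 188.8]
orientation: [-3.107, 0.43, -3.114]
force: [-0.5, 0.4, -0.3]
opening: 42.5
gripper_force: 0.0
[ 503.23562061 -189.26023121  188.7250507 ]
[360.90959279 291.67765401]
[362.68164191 324.52167639]
[358.90163256 254.46113988]
```

View pics/w7.png

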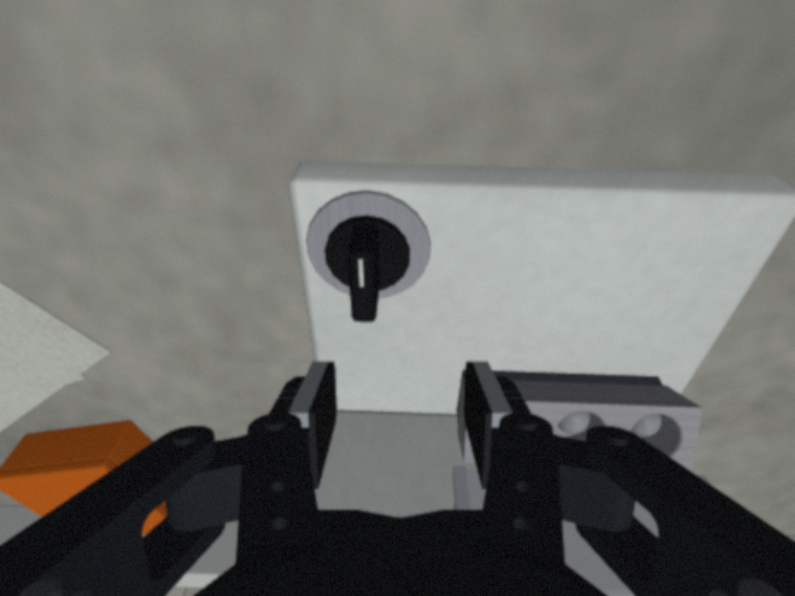

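The knob's bar runs from about (362,225) to (365,318), unlocked along x, and balls show in pockets at (580,425) and (655,435). The third pocket is hidden behind the finger, so I'll check it numerically with the top and scene cameras and move over the knob.

```bash
python3 - <<'E'
from h import *
d=np.load('top.npz'); f,K,Rw,o=cam('top')
for dy in (48,0,-48):
    p=proj(K,Rw,o,(646.5-dy*.009,-72+dy,95)); u,v=p.round().astype(int)
    print(dy,p.round(1)); print(np.hstack([d['f'][v-4:v+6,u-5:u+6].mean(2),f[v-4:v+6,u-5:u+6].mean(2)]).astype(int))
t=d['f'][205:240,180:235].mean(2); print(np.abs(f[205:240,180:235].mean(2)-t).max())
go([540.5,-211.5,82])
E
python3 -m creep '[0.5,0.4,-0.25,-0.5,0,0.5,0.4,-0.25,-0.5,0,0.5,0.4,-0.25,-0.5,0,0.5,0,0,0,0,0.5,0,0,0,0]'
python3 - <<'E'
from h import *
go([540.5,-211.5,82])
f,K,Rw,o=cam('wrist'); np.savez('w8.npz',f=f,K=K,Rw=Rw,o=o)
g=f.mean(2)
for x in (-48,0,48):
    for dd in (-20,0):
        p=np.array([646.5,-72+x,95])+dd*np.array([-.5,0,.866]); q=proj(K,Rw,o,p); u,v=q.round().astype(int); print(x,dd,q.round(1),g[v-1:v+2,u-1:u+2].mean().round(0) if 0<v<419 and 0<u<559 else None)
for z in (84,):
    ex=[proj(K,Rw,o,(540.5+a,-211.5,z)) for a in(-23,0,23)];print(ex)
# bar: dark columns on rows between centre and far end
for v in range(int(ex[1][1]),int(ex[2][1])+12,6):
    r=g[v,int(ex[1][0])-40:int(ex[1][0])+40]; w=np.where(r<45)[0]; 
    if len(w): 
        c=w.mean()+int(ex[1][0])-40; print(v,len(w),ray(K,Rw,o,c,v,84).round(1))
E
```

```text
48 [297.6 183.3]
[[ 96  92  93  97  92  93  93  90  89  92  94  94  95  93  90  87  83  87
   80  94  94 102]
 [ 91  93  86  92  94  97  89  97  91  89  90  92  90  87  93  91  90  86
   84  85  91  92]
 [ 91  87  91  94  93  95  95  96  86  85  89  94  85  88  94 102  96  92
   85  77  88  92]
 [ 82  80  91  92  97  94  89  90  85  86  84  82  82  87  91 101  94  92
   81  78  76  89]
 [ 76  77  80  84  84  86  82  83  79  75  85  86  78  85  92  96  96  87
   80  71  73  84]
 [ 82  72  63  69  73  72  73  76  74  75  86  82  76  76  84  85  91  83
   79  73  78  89]
 [ 84  76  68  68  68  65  74  75  74  81  86  84  79  71  78  78  80  75
   77  82  81  91]
 [ 88  85  73  71  68  73  70  76  82  88  91  96  85  75  69  75  76  78
   78  86  91  98]
 [ 91  92  83  83  77  83  82  85  90  92  97  93  94  87  84  86  82  83
   86  92  95  97]
 [101  94  94  88  94  91  98 100  95  98  94 104 104  99  98  94  97  99
   94 101 103 101]]
0 [312.3 183.4]
[[ 93  95  85  90  90  93  92  93  92  96  90  94  96  86  90  84  82  88
   86  88  97  97]
 [ 97  91  93  89  91  92  92  90  89  91  
[... 1665 characters left out ...]
92  96  86  88  92  93  92  97 104 101  97  94  90  94  94
   94  98  96  98]]
54.66666666666667
units [ 1.24 -0.75 -3.55]
clock: 36.42
tcp_pos: [538.5, -211.1, 143.4]
orientation: [-3.107, 0.428, -3.113]
force: [0.6, -0.0, 0.7]
opening: 42.5
gripper_force: 0.0
units [ 0.07 -0.01 -2.05]
-48 -20 [394.5 316.4] 17.0
-48 0 [403.2 329.3] 28.0
0 -20 [454.4 318.4] 14.0
0 0 [468.  331.6] 15.0
48 -20 [514.6 320.5] 131.0
48 0 [533.2 333.9] 69.0
[array([284.28011106, 170.95173157]), array([283.51540032, 205.49833734]), array([282.864607  , 234.89860477])]
205 24 [ 540.2 -212.1   84. ]
211 22 [ 544.6 -212.    84. ]
217 21 [ 549.1 -212.2   84. ]
223 21 [ 553.8 -212.2   84. ]
229 20 [ 558.6 -212.4   84. ]
```

All three pockets show the same ball signature, and the bar's centreline is at y = -212. Going down to grip the knob.

```bash
python3 -m creep '[0.5,0.06,-0.02,-0.8,0,0.5,0,0,-0.8,0,0.5,0,0,-0.4,0,0.5,0,0,0,0,0.5,0,0,0,0]'; python3 -m creep '[0,0,0,0,0,0,0,0,0,0,0,0,0,0,0,0,0,0,0,0]'
python3 -m creep '[0,0,0,0,-0.7,0,0,0,0,-0.7,0,0,0,0,-0.7,0,0,0,0,-0.7]'
python3 -c "
from h import *
s=get_state();print(s['q'].round(2),s['torque'],s['force'])"
```

```text
clock: 37.1
tcp_pos: [540.9, -212.8, 84.4]
orientation: [-3.106, 0.43, -3.113]
force: [-0.5, 0.9, -0.2]
opening: 43.2
gripper_force: 0.0
clock: 37.6
tcp_pos: [540.7, -212.2, 84.4]
orientation: [-3.108, 0.431, -3.114]
force: [-2.4, 1.6, 7.5]
opening: 12.8
gripper_force: 58.3
clock: 38.1
tcp_pos: [540.8, -212.0, 84.4]
orientation: [-3.108, 0.431, 2.874]
force: [-1.9, 3.2, 4.8]
opening: 12.8
gripper_force: 58.3
[-0.54  0.36 -0.79  0.    0.08 -0.25] [0.6446741  0.38773977 0.28102217] [-1.90101742  3.15076453  4.84110056]
```

```bash
python3 -m creep '[0,0,0,0,-0.8,0,0,0,0,-0.8,0,0,0,0,-0.8,0,0,0,0,-0.8,0,0,0,0,-0.8,0,0,0,0,-0.8]'
python3 -m creep '[0,0,0,0,-0.8,0,0,0,0,-0.8,0,0,0,0,-0.8,0,0,0,0,-0.8,0,0,0,0,-0.8,0,0,0,0,-0.5,0,0,0,0,0]'
python3 -c "
from h import *
s=get_state();print(s['q'].round(2),s['torque'],s['force'])"
```

```text
clock: 38.85
tcp_pos: [541.1, -211.9, 84.4]
orientation: [-3.109, 0.43, 2.371]
force: [-1.9, 3.2, 4.6]
opening: 12.9
gripper_force: 58.3
clock: 39.72
tcp_pos: [541.6, -211.6, 84.4]
orientation: [-3.108, 0.429, 1.907]
force: [-1.9, 3.0, 5.4]
opening: 12.5
gripper_force: 66.3
[-0.33  0.45 -0.59  0.29 -0.36  0.87] [0.55837369 0.11760758 1.53669034] [-1.87968276  3.03922042  5.43361958]
```

```bash
python3 -m creep '[0.5,0,0,0,0,0.5,0,0,0,0,0.5,0,0,0,0,0.5,-0.07,0.2,0.5,0,0.5,-0.14,0.4,0.9,0,0.5,-0.14,0.4,0.9,0,0.5,-0.9,0,0.6,0,0.5,-1,0,0.5,0,0.5,-1,0,0.5,0,0.5,0,0,0,0,0.5,0,0,0,0]'
python3 - <<'E'
from h import *
f,K,Rw,o=cam('wrist'); g=f.mean(2); f2,K2,R2,o2=cam('top'); g2=cv2.resize(f2,None,fx=1,fy=1).mean(2)
for nm,gg,k in (('wrist',g,(K,Rw,o)),('top',g2,(K2,R2,o2))):
    # sample a ring of 18mm at bar-top height: bar directions are dark
    L=[]
    for a in range(0,360,10):
        q=proj(*k,(541.5+20*np.cos(np.radians(a)),-212+20*np.sin(np.radians(a)),82)).round().astype(int)
        L.append(int(gg[q[1],q[0]]) if 0<=q[1]<420 and 0<=q[0]<560 else -1)
    print(nm,L)
for dy in (48,0,-48):
    u,v=proj(K2,R2,o2,(646.5,-72+dy,95)).round().astype(int); print(g2[v-2:v+2,u-2:u+3].mean().round(),g2[v+1:v+4,u-2:u+3].mean().round())
s=get_state();print(s['tcp_pos'],s['force'],s['gripper_force'],s['clock'])
E
```

```text
clock: 41.1
tcp_pos: [443.6, -182.5, 201.2]
orientation: [-3.109, 0.43, 1.902]
force: [0.4, -0.2, 0.3]
opening: 42.6
gripper_force: 0.0
wrist [177, 180, 180, 176, 177, 179, 145, 136, 26, 23, 19, 55, 27, 15, 13, 16, 22, 23, 18, 49, 131, 137, 130, 131, 130, 133, 131, 64, 21, 18, 13, 118, 131, 163, 177, 177]
top [61, 58, 57, 48, 50, 41, 39, 52, 42, 49, 49, 55, 49, 40, 41, 44, 43, 42, 36, 41, 54, 47, 64, 46, 57, 53, 71, 67, 61, 36, 52, 66, 66, 75, 72, 64]
89.0 79.0
91.0 78.0
92.0 81.0
[ 443.56467351 -182.43885042  200.44156761] [-0.51704534  0.60125154  0.5276548 ] 0.0 41.2
```

The knob's bar now points at about -70°, which is locked, the balls are in place and the robot is clear. Handing in.

```bash
python3 -c "
from cell import close_job
print(close_job())"
```

```text
the job is handed in; nothing more can be done
None
```

I put the three large balls in the pockets, one each, then turned the lock knob clockwise to its locked stop and handed the job in at about 41 s; the camera readings fit this, but the hand-in returned no verdict.

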